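Snap a new fuse into the wheel balancer's fuse box and switch it on

TASK

Take the good fuse (white with a green band) out of its cradle and press it gently down into the empty holder in the open fuse box until both brass spring clips have snapped over its ends and it lies fully home in its saddles. Only then throw the red isolator lever fully over, away from its starting side. Do not slam or over-press the fuse against the holder, as its ceramic cracks, and leave the brown scorched fuse in its cradle.

Things in the scene. Friction and masses are not known exactly. Their poses are not given: they have to be found in the camera images.
- fuse_mid (a point): Centre of the good fuse: rigid round cartridge, white with a green band and brass caps, about 0.12 kg. Long axis = its own y. Body 26 mm diameter, 80 mm long; coaxial brass stubs at both ends, 16 mm diameter, 8 mm long, ends chamfered 1.5 mm at 45 degrees: 96 mm over all. Starts level in a blue cradle, axis 34 mm above the table. Grip it across the middle from above.
- fuse: The same good fuse as a body (origin at its centre, y along it). In the cradle it rests on V supports 29 to 39 mm either side of its middle; the middle 50 mm is free beside and below it down to the cradle's 8 mm thick base.
- spent_fuse_mid (a point): Centre of the scorched fuse: same shape and size, brown with a black band, lying in the other blue cradle, where it must stay.
- fuse_box: Open fuse box fixed to the table: grey plate 170 mm (x) by 270 mm (y, from -90 to +180), 10 mm thick, low blue edges to 20 mm high. Origin on the table below the middle of the fuse holder; z up, y along the seated fuse, x the way the lever is thrown. Holder: black carrier with two V saddles 29 to 39 mm either side of the middle and a brass spring clip at each end.
- clip_mid (a point): Holder's middle, 57 mm above the table, axes as the fuse box; fixed to the plate. The carrier stands on height-adjustable studs and its height is not measured: a fully seated fuse's axis is truly anywhere from 42 to 72 mm above the table. Between the saddles the middle 58 mm is open down to 23 mm below the seated fuse's axis, and to both sides along x.
- holder_top (a point): On the holder's middle line, 109 mm above the table: a level fuse with its axis here is just clear of the clips at any height. From here down the clip lead-ins guide it, the noses resist until 2 to 4 mm above its seat, then the clips snap over the stubs. Passing the clips takes about 7 to 11 N of push; then it slackens until the saddles, where force rises steeply. Over 20 N of push cracks it.
- clip_left (a joint): Outward spread in m of the brass clip at the holder's +y end: 0 at rest, stop at 0.008, and 0 again when the fuse is home. At rest its round nose (2 mm radius, along x) reaches 2.5 mm in over the fuse's end, its centre 10 mm above a seated fuse's axis; a lead-in above it flares outward 6 mm over 13 mm. Spring: 2.5 N plus 1 N per mm.
- clip_right (a joint): The same for the brass clip at the holder's -y end.
- isolator (a joint): Isolator lever angle in rad: starts near 0 (off, leaning 0.5 rad from upright to the fuse box's -x side); 1.0 = on, its stop (leaning 0.5 rad to +x). It turns about the fuse box's y axis through the point x 0, y +125, z +32 mm from the box's origin. Light friction, about 1 N at the tip, keeps it where it is left.
- isolator_tip (a point): Centre of the red ball (26 mm diameter) at the end of the isolator lever, 75 mm from its pivot on a steel rod 10 mm thick; as it is thrown it travels about 72 mm towards the fuse box's +x, 98 mm above the table at each end and 107 mm half-way.
Not all that is in view belongs to the job. Leave any purple look-alike of the fuse alone.

How it is judged:
On the way, in this order (a step that is already met when the one before it is completed fails the run):
1. the good fuse rests on both V saddles of the holder (within 4 mm of its middle in plan, in line within 0.06 rad) with both clips snapped back to within 0.8 mm of rest (horizontal distance between fuse_mid and clip_mid below 0.004 m and angle between the y axis of fuse_mid and the y axis of clip_mid, either way round below 0.06 rad and value of joint each of clip_left, clip_right below 0.0008 m and height (world z) of fuse_mid between 0.04 and 0.074 m and (contact force between fuse and carrier_c2 above 0.02 N or contact force between fuse and carrier_c3 above 0.02 N) and (contact force between fuse and carrier_c6 above 0.02 N or contact force between fuse and carrier_c7 above 0.02 N)), for 0.2 s.
2. the isolator lever is thrown to on (over 0.85 rad) (value of joint isolator above 0.85 rad), for 0.2 s.
At the end, for the whole second after the job is handed in: Good fuse on both V saddles: centre within 4 mm of the holder's middle in plan, 40 to 74 mm above the table, in line within 0.06 rad, clips back within 0.8 mm of rest; isolator lever beyond 0.85 rad; scorched fuse within 10 mm of its start (all of step 1 and value of joint isolator above 0.85 rad and distance of spent_fuse_mid from where it was at the start of the episode below 0.01 m); the robot touches nothing.
It fails at once if the fuse is pressed or knocked against the holder with more than 30 N (summed over its contacts; about 20 N of push on the saddles) (contact force between fuse and fuse_box above 30 N).
It fails at once if the isolator is thrown before the fuse is home (value of joint isolator above 0.5 rad and distance between fuse_mid and clip_mid above 0.03 m).
It fails at once if the scorched fuse is moved more than 20 mm (distance of spent_fuse_mid from where it was at the start of the episode above 0.02 m).
It also fails if it takes over 64 s, if anything falls off the work surface, if the arm or the gripper's body presses on something with over 40 N, if the wrist force passes 120 N, or if a joint passes its speed limit or range.

ROBOT

A 7-joint arm with a two-finger parallel gripper is mounted at the origin on the work surface. World frame = base frame: x ahead of the robot, y to its left, z up, the work surface at z = 0. Lengths are in m, angles in rad, forces in N, time in s.
With the tool pointing down it reaches from about 0.4 to 0.875 m from the base axis. Payload 19.3 kg.
Tool frame: the origin (TCP) lies between the finger pads; the fingertips stand bot.tcp_to_tips ahead of it and the grasp point (between the pads) is the TCP (bot.tcp_to_tips is the distance from the TCP to the fingertips, in m); z points along the fingers, y is the line along which they close (so a half turn about z gives the same grasp; the last joint's range is limited). The gripper opens to 85 mm and grips with 20 to 120 N. Pads are 22 mm wide; open, the fingers measure 114 mm over their backs; the gripper's body (76 mm by 85 mm) begins 54 mm behind the grasp point. The pads swing forward as they close: fully open they stand 13 mm farther back than shut.
Start: joints at [-1.414, 0.521, -0.036, 1.599, 0.021, 1.021, -0.113], TCP at [0.141, 0.609, 0.25] pointing down, gripper open.
Joint ranges: [-2.91, 2.91], [-0.3, 2.13], [-1.5, 1.42], [0.17, 2.43], [-1.26, 4.41], [0.16, 1.93], [-2.52, 2.52]. Speed limits (rad/s): [1.89, 1.89, 2.39, 2.39, 3.01, 3.01, 3.01].

INTERFACE

Orientations are given as [roll, pitch, yaw] about the fixed x, y, z axes, in that order (R = Rz(yaw) Ry(pitch) Rx(roll)).
In Python, from workcell import telemetry, grab_frame, bot gives the robot as it stands. The module is installed in compiled form; this text tells all that it offers.
- The arm moves only by the shell command python3 -m crank 'ROWS' [FORCE]. ROWS is text: rows parted by semicolons, each of 7 numbers parted by spaces: the finger opening in m, from 0 to 0.0854, then the shift along the tool's x, y, z in m, then the turn, a rotation vector about the tool's x, y, z in degrees. A call has exactly 8 rows; each row shifts and turns the commanded pose from where the row before left it, along the tool's axes as they then stand; what a row does not reach is not made up. A row lasts 1/12 s, in which the tool goes at most 41.7 mm and 7.16 degrees, less where a joint would pass 70% of its speed; a pose out of reach is approached as far as the arm can. A call with a gripper value outside its range is refused whole. The fingers move at their own pace and stop on an object; FORCE is the grip in N (left out, the last holds). Time passes only in rows, so rows that do not move let the fingers close, or fill a call up. It gives the time, the measured TCP pose, the force, the opening and the grip force at its end, in the units of the state.
- telemetry.observe(): the state, without advancing time (a new reading comes with each control period).
- grab_frame(name): name is "scene" or "top"; returns a dict with "pixels" (480x640x3 uint8, red, green, blue), "depth" (480x640 float32, m along the optical axis (not along the pixel's ray), 0 where there is no reading), "vertical_fov" (degrees; the focal length in pixels is half the picture's height over the tangent of half this angle, whatever the lens; pixels are square), "cx", "cy" (the principal point, pixels), "R" (3x3) and "t" (3): a world point X has camera coordinates R X + t. Camera axes: x right, y down, z forward; pixel columns grow to the right and rows downward; lengths in m; the calibration is good to about 2 mm. A picture is of the moment at which its call begins.
- bot.job_done(): hands the job in; it is judged then, once.
The state is a dict: "clock": time; "qpos": joint angles; "qd": joint speeds; "joint_efforts": joint torques, N m; "position": TCP position; "tool_rot": TCP orientation; "force": force on the tool from outside, world axes, zero at the start; "moment": the same for the moment, N m; "grip_width": finger opening in m; "finger_force": force on a finger pad.
Only numpy, scipy, OpenCV 4.12 (cv2) and the standard library are available. Lean on these libraries where they do the work, as an engineer would, in place of code of your own. Each camera call takes 0.05 s, during which the arm holds its last target. There are 200 camera calls.

## Working session

There is one attempt and no reset: what is moved stays moved. The work goes in short steps, Python scripts to look and compute and a shell command to move; the robot and the scene stay as the last step left them, time stands still between calls to the robot, and variables do not carry over. Pictures are saved under pics/ and viewed, at most 10 in all, crops included, and the job is handed in when it is done.

```bash
mkdir -p pics
cat > h.py <<'E'
import numpy as np, cv2
from workcell import telemetry, grab_frame, bot
def grab(n):
    f=grab_frame(n); f['f']=240/np.tan(np.radians(f['vertical_fov'])/2); return f
def cloud(f):
    d=f['depth']; v,u=np.mgrid[:480,:640]
    P=np.stack([(u-f['cx'])/f['f']*d,(v-f['cy'])/f['f']*d,d],-1)
    return (P-f['t'])@f['R']
def save(f,n,crop=None,s=1):
    im=f['pixels'][...,::-1]
    if crop: a,b,c,d=crop; im=im[b:d,a:c]
    cv2.imwrite('pics/'+n,cv2.resize(im,None,fx=s,fy=s,interpolation=cv2.INTER_CUBIC))
def ray(f,u,v,z):
    d=f['R'].T@np.array([(u-f['cx'])/f['f'],(v-f['cy'])/f['f'],1]); c=-f['R'].T@f['t']
    return c+d*(z-c[2])/d[2]
E
python3 - <<'E'
from h import *
for n in('scene','top'):
    f=grab(n); save(f,n+'0.png'); print(n,f['vertical_fov'],f['cx'],f['cy'],-f['R'].T@f['t'],f['R'].round(3).tolist())
s=telemetry.observe(); print(s['position'],s['tool_rot'],s['force'],s['clock'],bot.tcp_to_tips)
E
```

```text
scene 53.051111614326665 313.64983718168367 239.16030472387826 [1.17896167 0.19955113 0.63061429] [[-0.308, 0.951, -0.025], [0.562, 0.161, -0.811], [-0.767, -0.264, -0.584]]
top 45.19193460480478 328.01365058886824 237.56887888101593 [ 0.33866523 -0.02891142  0.98832297] [[0.013, -1.0, 0.02], [-0.988, -0.016, -0.155], [0.155, -0.017, -0.988]]
[0.14050908 0.60871207 0.24976611] [-3.14053587e+00  6.93416732e-05  2.91480596e+00] [-0.53416913 -0.49914561  0.25176509] 0.1 0.019
```

View pics/scene0.png

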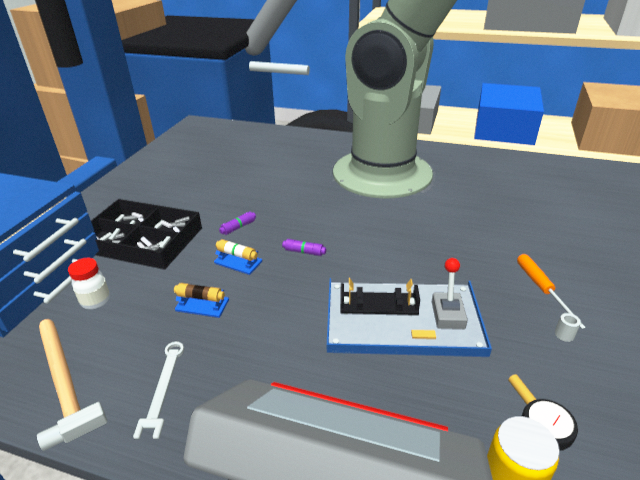

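View pics/top0.png

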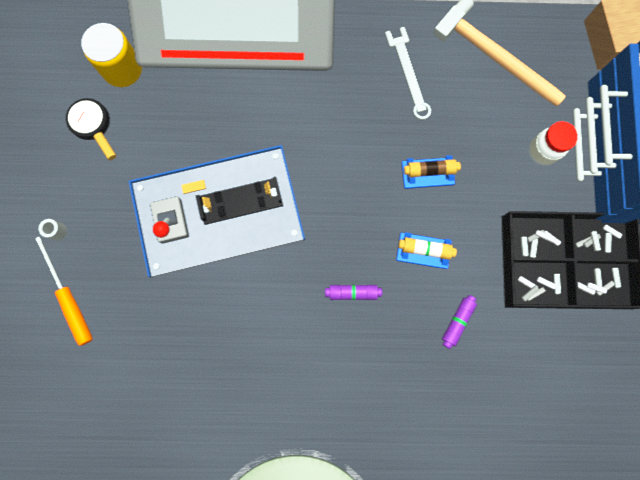

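The top view shows the good fuse, white with a green band, at (427,247). The scorched fuse is at (432,168), and the purple look-alikes are at (353,293) and (460,321). The holder is at (240,201) and the lever ball at (161,229). Only (427,247) is white and green in a cradle, so I'll confirm that with a crop and measure.

```bash
cat > m.py <<'E'
from h import *
f=grab('top'); P=cloud(f); hsv=cv2.cvtColor(f['pixels'],cv2.COLOR_RGB2HSV)
save(f,'crop1.png',(380,140,480,280),4)
def reg(a,b,c,d): m=np.zeros((480,640),bool); m[b:d,a:c]=1; return m
z=P[...,2]
# fuses: points above cradle
for nm,r in(('good',(390,228,465,272)),('spent',(390,150,470,190))):
    m=reg(*r)&~((hsv[...,0]>100)&(hsv[...,0]<125)&(hsv[...,1]>80))&(z>.03)
    q=P[m]; (c,s,a)=cv2.minAreaRect(q[:,:2].astype(np.float32)); 
    top=q[q[:,2]>.043]; l=cv2.fitLine(top.astype(np.float32),cv2.DIST_L2,0,.01,.01).ravel()
    print(nm,m.sum(),'rect',c,s,a,'line',l,'maxz',np.percentile(q[:,2],98))
m=reg(395,228,465,272)&(hsv[...,0]>50)&(hsv[...,0]<80)&(hsv[...,1]>100); v,u=np.nonzero(m); print('green',m.sum(),u.mean(),v.mean(),ray(f,u.mean(),v.mean(),.046))
# plate
m=reg(120,140,310,280)&(z>.004)&(z<.03)
mm=m.astype(np.uint8); cs,_=cv2.findContours(mm,0,1); c=max(cs,key=cv2.contourArea)[:,0]
q=np.array([P[v,u] for u,v in c if P[v,u,2]>.004]); print('plate',cv2.minAreaRect(q[:,:2].astype(np.float32)),np.median(q[:,2]))
# carrier
m=reg(190,170,290,230)&(f['pixels'].max(-1)<70)&(z>.015); q=P[m]
print('carrier',m.sum(),cv2.minAreaRect(q[:,:2].astype(np.float32)),np.percentile(q[:,2],[5,20,50,80,95,99]))
m=reg(190,170,290,230)&(hsv[...,0]>12)&(hsv[...,0]<30)&(hsv[...,1]>90)&(z>.03)
n,lab,st,ce=cv2.connectedComponentsWithStats(m.astype(np.uint8))
for i in range(1,n):
    if st[i,4]>8: q=P[lab==i]; print('brass',st[i],q.mean(0),q.min(0),q.max(0))
m=reg(145,210,180,245)&((hsv[...,0]<8)|(hsv[...,0]>172))&(hsv[...,1]>150); v,u=np.nonzero(m); print('ball',m.sum(),u.mean(),v.mean(),ray(f,u.mean(),v.mean(),.098),P[m].max(0))
E
python3 m.py
```

```text
good 816 rect (0.4305369257926941, -0.1309787631034851) (0.06720360368490219, 0.26630112528800964) 27.82725715637207 line [-0.13831186  0.19387865  0.9712265   0.4701571  -0.20871753  0.06798331] maxz 0.048119348670778016
spent 743 rect (0.5020633339881897, -0.12506026029586792) (0.07293418049812317, 0.37209513783454895) 48.43612289428711 line [-0.27395296  0.19888982  0.940953    0.6073627  -0.21779193  0.06196186] maxz 0.04787718885751296
green 31 427.9032258064516 248.58064516129033 [ 0.4709865  -0.21115457  0.046     ]
plate ((0.5377637147903442, 0.14604692161083221), (0.1716497242450714, 0.27081114053726196), 14.854695320129395) 0.017201964373124025
carrier 1333 ((0.44620567560195923, 0.07270930707454681), (0.26466020941734314, 0.13237012922763824), 16.806856155395508) [0.03613134 0.0376481  0.03981822 0.0520866  0.06154359 0.06477523]
brass [264 181   8  17  75] [0.56431687 0.05537393 0.066933  ] [0.55374273 0.04893124 0.03388565] [0.58334654 0.06383672 0.08828606]
brass [201 196  11  16  97] [0.53770246 0.15260177 0.07047913] [0.5277252  0.14391508 0.03767523] [0.55552951 0.167113   0.08869539]
ball 202 160.55940594059405 228.68316831683168 [0.48853745 0.21640695 0.098     ] [0.49977176 0.22666237 0.98832297]
```

View pics/crop1.png

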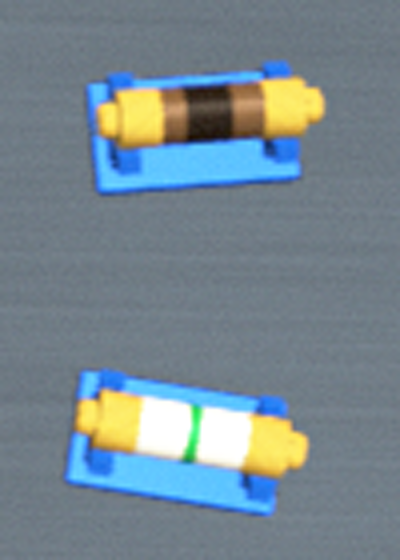

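The crop confirms it: white body with a green band at about (428,248), and brown with a black band at (432,168). Some depth readings are outliers, so I'll filter them and cross-check with the scene view.

```bash
cat > m2.py <<'E'
from h import *
from scipy import ndimage
B=None
def fitfuse(P,near,dark):
    z=P[...,2]; m=(np.hypot(P[...,0]-near[0],P[...,1]-near[1])<.062)&(z>.025)&(z<.06)
    return m
for n in('top','scene'):
    f=grab(n); P=cloud(f); P[f['depth']<=0]=9; hsv=cv2.cvtColor(f['pixels'],cv2.COLOR_RGB2HSV); H,S=hsv[...,0],hsv[...,1]
    m=fitfuse(P,(.471,-.211),0)&~((H>95)&(H<128)&(S>80)); m=ndimage.binary_opening(m,iterations=1)
    q=P[m]; t=q[q[:,2]>.040]
    C,s,vt=np.linalg.svd(t[:,:2]-t[:,:2].mean(0),full_matrices=False); d=vt[0]*np.sign(vt[0,1]) 
    pr=(q[:,:2]-t[:,:2].mean(0))@d; lo,hi=pr.min(),pr.max()
    print(n,'fuse',m.sum(),'len',hi-lo,'mid',t[:,:2].mean(0)+d*(lo+hi)/2,'axisang',np.degrees(np.arctan2(d[1],d[0])),'z98',np.percentile(q[:,2],98))
    m=(H>45)&(H<85)&(S>90)&(np.hypot(P[...,0]-.471,P[...,1]+.211)<.03); print(' green',m.sum(),P[m].mean(0))
    near=np.hypot(P[...,0]-.55,P[...,1]-.103)<.09
    m=near&(H>12)&(H<30)&(S>90)&(P[...,2]>.03)&(P[...,2]<.12)
    k,lab,st,ce=cv2.connectedComponentsWithStats(m.astype(np.uint8))
    for i in range(1,k):
        if st[i,4]>20: q=P[lab==i]; print(' brass',st[i,4],np.median(q,0),q.min(0)[2],q.max(0)[2])
    m=near&(f['pixels'].max(-1)<70)&(P[...,2]>.02)&(P[...,2]<.1); q=P[m]
    print(' carrier',m.sum(),cv2.minAreaRect(q[:,:2].astype(np.float32)),np.percentile(q[:,2],[5,20,50,80,95,99]))
    m=((H<8)|(H>172))&(S>150)&(np.hypot(P[...,0]-.487,P[...,1]-.216)<.035)&(P[...,2]>.07)&(P[...,2]<.13); q=P[m]
    r=np.linalg.lstsq(np.c_[2*q,np.ones(len(q))],(q**2).sum(1),rcond=None)[0]
    v,u=np.nonzero(m); print(' ball',m.sum(),'sphere',r[:3],'r',np.sqrt(max(0,r[3]+r[:3]@r[:3])),'top',q[:,2].max())
E
python3 m2.py
```

```text
top fuse 808 len 0.09626227715961888 mid [ 0.47335791 -0.21279514] axisang 81.13077057868391 z98 0.04748012960061995
 green 32 [ 0.47184934 -0.21180285  0.04270313]
 brass 74 [0.56333792 0.05451157 0.07607094] 0.034035380665121406 0.08810852868146998
 brass 94 [0.53717352 0.15069143 0.07715839] 0.035989891823232645 0.08885145960387048
 carrier 1308 ((0.5477837920188904, 0.10270583629608154), (0.04859791696071625, 0.13228408992290497), 15.035666465759277) [0.03606883 0.03781141 0.03995903 0.05258789 0.06127574 0.06383972]
 ball 201 sphere [0.48797937 0.21482794 0.1012554 ] r 0.01149584152725968 top 0.11407050101535303
scene fuse 459 len 0.09614025446335778 mid [ 0.47991556 -0.21311581] axisang 81.74721271122357 z98 0.04736047521066065
 green 22 [ 0.48254196 -0.21484998  0.0404684 ]
 brass 67 [0.56826472 0.05294594 0.07478161] 0.038318486440639066 0.08825188257934125
 brass 86 [0.54290884 0.15149811 0.07369393] 0.03885787870266865 0.08752009917942913
 carrier 1584 ((0.5522218942642212, 0.10220985859632492), (0.05186391994357109, 0.1338285207748413), 14.463789939880371) [0.03701967 0.03861775 0.03985131 0.04917595 0.06216061 0.0641525 ]
 ball 168 sphere [0.49118979 0.21459467 0.10133017] r 0.011558571387096503 top 0.11371942113661361
```

```bash
cat > plan.py <<'E'
import sys
from h import *
from scipy.spatial.transform import Rotation as Ro
# plan.py n x y z yawdeg : n equal rows from measured pose to a downward pose
def plan(n,x,y,z,yaw,p=None,R0=None):
    s=telemetry.observe()
    p=np.array(s['position']) if p is None else p; R0=Ro.from_euler('xyz',s['tool_rot']) if R0 is None else R0
    Rt=Ro.from_euler('xyz',[np.pi,0,np.radians(yaw)]); w=(R0.inv()*Rt).as_rotvec()
    d=(np.array([x,y,z])-p)/n
    for i in range(n):
        Ri=R0*Ro.from_rotvec(w*i/n); print((Ri.inv().apply(d)*1e3).round(1),np.degrees(w/n).round(2))
    return np.array([x,y,z]),Rt
if __name__=='__main__':
    a=[float(v) for v in sys.argv[1:]]; plan(int(a[0]),*a[1:])
E
python3 - <<'E'
from plan import *
p,R=plan(16,.53,.28,.25,125); plan(16,.4755,-.213,.2,81.3,p,R)
E
```

```text
[-28.3 -14.6   0. ] [-0.    0.    2.63]
[-29.  -13.2   0. ] [-0.    0.    2.63]
[-29.6 -11.9   0. ] [-0.    0.    2.63]
[-30.1 -10.5   0. ] [-0.    0.    2.63]
[-30.5  -9.1   0. ] [-0.    0.    2.63]
[-30.9  -7.7   0. ] [-0.    0.    2.63]
[-31.2  -6.3   0. ] [-0.    0.    2.63]
[-31.5  -4.9   0. ] [-0.    0.    2.63]
[-31.7  -3.4   0. ] [-0.    0.    2.63]
[-31.8  -2.    0. ] [-0.    0.    2.63]
[-31.9  -0.5   0. ] [-0.    0.    2.63]
[-31.8   0.9   0. ] [-0.    0.    2.63]
[-31.8   2.4   0. ] [-0.    0.    2.63]
[-31.6   3.9   0. ] [-0.    0.    2.63]
[-31.4   5.3   0. ] [-0.    0.    2.63]
[-31.1   6.7   0. ] [-0.    0.    2.63]
[-23.3 -20.5   3.1] [ 0.   -0.    2.73]
[-24.2 -19.3   3.1] [ 0.   -0.    2.73]
[-25.1 -18.2   3.1] [ 0.   -0.    2.73]
[-26.  -16.9   3.1] [ 0.   -0.    2.73]
[-26.7 -15.7   3.1] [ 0.   -0.    2.73]
[-27.5 -14.4   3.1] [ 0.   -0.    2.73]
[-28.1 -13.1   3.1] [ 0.   -0.    2.73]
[-28.7 -11.7   3.1] [ 0.   -0.    2.73]
[-29.2 -10.3   3.1] [ 0.   -0.    2.73]
[-29.7  -8.9   3.1] [ 0.   -0.    2.73]
[-30.1  -7.5   3.1] [ 0.   -0.    2.73]
[-30.4  -6.1   3.1] [ 0.   -0.    2.73]
[-30.7  -4.6   3.1] [ 0.   -0.    2.73]
[-30.8  -3.1   3.1] [ 0.   -0.    2.73]
[-31.   -1.7   3.1] [ 0.   -0.    2.73]
[-31.   -0.2   3.1] [ 0.   -0.    2.73]
```

```bash
python3 -m crank '.06 -.028 -.0146 0 0 0 2.6; .06 -.029 -.013 0 0 0 2.6; .06 -.0296 -.012 0 0 0 2.6; .06 -.030 -.0105 0 0 0 2.6; .06 -.0305 -.009 0 0 0 2.6; .06 -.031 -.0077 0 0 0 2.6; .06 -.031 -.0063 0 0 0 2.6; .06 -.0315 -.005 0 0 0 2.6' 40
python3 -m crank '.06 -.0317 -.0034 0 0 0 2.6; .06 -.032 -.002 0 0 0 2.6; .06 -.032 -.0005 0 0 0 2.6; .06 -.032 .001 0 0 0 2.6; .06 -.032 .0024 0 0 0 2.6; .06 -.0316 .004 0 0 0 2.6; .06 -.0314 .005 0 0 0 2.6; .06 -.031 .0067 0 0 0 2.6'
python3 plan.py 16 .4755 -.213 .2 81.3
```

```text
clock: 0.92
position: [0.3361, 0.444, 0.2504]
tool_rot: [3.142, -0.0, 2.55]
force: [0.5, 0.5, -0.9]
grip_width: 0.0599
finger_force: 0.0
clock: 1.58
position: [0.5321, 0.2801, 0.2504]
tool_rot: [3.142, 0.0, 2.187]
force: [-0.2, 0.4, 0.9]
grip_width: 0.0598
finger_force: 0.0
[-23.1 -20.7   3.1] [ 0.   -0.    2.75]
[-24.1 -19.6   3.1] [ 0.   -0.    2.75]
[-25.  -18.4   3.1] [ 0.   -0.    2.75]
[-25.8 -17.2   3.1] [ 0.   -0.    2.75]
[-26.6 -15.9   3.1] [ 0.   -0.    2.75]
[-27.4 -14.6   3.1] [ 0.   -0.    2.75]
[-28.  -13.3   3.1] [ 0.   -0.    2.75]
[-28.6 -11.9   3.1] [ 0.   -0.    2.75]
[-29.2 -10.5   3.1] [ 0.   -0.    2.75]
[-29.7  -9.1   3.1] [ 0.   -0.    2.75]
[-30.1  -7.7   3.1] [ 0.   -0.    2.75]
[-30.4  -6.2   3.1] [ 0.   -0.    2.75]
[-30.7  -4.8   3.1] [ 0.   -0.    2.75]
[-30.8  -3.3   3.1] [ 0.   -0.    2.75]
[-31.   -1.8   3.1] [ 0.   -0.    2.75]
[-31.   -0.3   3.1] [ 0.   -0.    2.75]
```

Tracking is good.

```bash
python3 -m crank '.06 -.023 -.0207 .003 0 0 2.75; .06 -.024 -.0196 .003 0 0 2.75; .06 -.025 -.0184 .003 0 0 2.75; .06 -.0258 -.0172 .003 0 0 2.75; .06 -.0266 -.016 .003 0 0 2.75; .06 -.0274 -.0146 .003 0 0 2.75; .06 -.028 -.0133 .003 0 0 2.75; .06 -.0286 -.012 .003 0 0 2.75'
python3 -m crank '.06 -.0292 -.0105 .003 0 0 2.75; .06 -.0297 -.009 .003 0 0 2.75; .06 -.030 -.0077 .003 0 0 2.75; .06 -.0304 -.0062 .003 0 0 2.75; .06 -.0307 -.0048 .003 0 0 2.75; .06 -.031 -.0033 .003 0 0 2.75; .06 -.031 -.0018 .003 0 0 2.75; .06 -.031 -.0003 .003 0 0 2.75'
python3 plan.py 8 .4755 -.213 .037 81.4
```

```text
clock: 2.25
position: [0.5024, 0.0335, 0.2263]
tool_rot: [3.141, -0.0, 1.802]
force: [-0.2, -0.3, 1.2]
grip_width: 0.0601
finger_force: 0.0
clock: 2.92
position: [0.4748, -0.2134, 0.2022]
tool_rot: [3.141, -0.0, 1.419]
force: [1.3, 0.9, 0.1]
grip_width: 0.0601
finger_force: 0.0
[ 0.1  0.1 20.7] [ 0.   -0.   -0.01]
[ 0.1  0.1 20.7] [ 0.   -0.   -0.01]
[ 0.1  0.1 20.7] [ 0.   -0.   -0.01]
[ 0.1  0.1 20.7] [ 0.   -0.   -0.01]
[ 0.1  0.1 20.7] [ 0.   -0.   -0.01]
[ 0.1  0.1 20.7] [ 0.   -0.   -0.01]
[ 0.1  0.1 20.7] [ 0.   -0.   -0.01]
[ 0.1  0.1 20.7] [ 0.   -0.   -0.01]
```

```bash
python3 -m crank '.06 0 0 .024 0 0 0; .06 0 0 .024 0 0 0; .06 0 0 .024 0 0 0; .06 0 0 .024 0 0 0; .06 0 0 .024 0 0 0; .06 0 0 .020 0 0 0; .06 0 0 .015 0 0 0; .06 0 0 .010 0 0 0'
python3 -m crank '.05 0 0 0 0 0 0; .04 0 0 0 0 0 0; .034 0 0 0 0 0 0; .030 0 0 0 0 0 0; .02 0 0 0 0 0 0; .01 0 0 0 0 0 0; .01 0 0 0 0 0 0; .01 0 0 0 0 0 0' 60
```

```text
clock: 3.58
position: [0.4746, -0.2118, 0.0358]
tool_rot: [-3.14, -0.0, 1.421]
force: [-0.1, -0.3, -0.2]
grip_width: 0.0601
finger_force: 0.0
clock: 4.25
position: [0.4759, -0.2121, 0.0384]
tool_rot: [3.14, 0.0, 1.421]
force: [1.0, 1.1, 9.4]
grip_width: 0.0243
finger_force: 58.3
```

```bash
python3 -m crank '.01 0 0 -.004 0 0 0; .01 0 0 -.008 0 0 0; .01 0 0 -.015 0 0 0; .01 0 0 -.02 0 0 0; .01 0 0 -.025 0 0 0; .01 0 0 -.025 0 0 0; .01 0 0 -.015 0 0 0; .01 0 0 0 0 0 0'
python3 - <<'E'
from h import *
s=telemetry.observe(); print(s['position'],s['tool_rot'],s['force'],s['grip_width'],s['finger_force'])
for n in('scene','top'):
    f=grab(n); P=cloud(f); P[f['depth']<=0]=9; hsv=cv2.cvtColor(f['pixels'],cv2.COLOR_RGB2HSV); H,S,V=hsv[...,0],hsv[...,1],hsv[...,2]
    m=(np.abs(P-np.array(s['position']))<[.06,.07,.03]).all(-1)&(H>12)&(H<32)&(S>100)
    k,lab,st,ce=cv2.connectedComponentsWithStats(m.astype(np.uint8))
    for i in range(1,k):
        if st[i,4]>20: q=P[lab==i]; print(n,st[i],q.mean(0),q.min(0),q.max(0))
    if n=='scene': save(f,'lift.png',(160,130,340,280),4)
E
```

```text
clock: 4.92
position: [0.4763, -0.2124, 0.1528]
tool_rot: [3.137, 0.0, 1.421]
force: [0.7, -0.2, -1.3]
grip_width: 0.0241
finger_force: 59.0
[ 0.47628193 -0.21240046  0.15279176] [3.13705810e+00 3.58513025e-04 1.42060582e+00] [ 0.6539539  -0.16432573 -1.33813381] 0.02414806336322219 59.009225964546204
scene [207 197  10   9  58] [ 0.48583966 -0.24465039  0.15312714] [ 0.4751265  -0.26062624  0.14252943] [ 0.51850663 -0.21751918  0.18255116]
scene [235 199  17  14 176] [ 0.48721633 -0.17836327  0.15305451] [ 0.47073707 -0.19314027  0.13834445] [ 0.49621998 -0.16522497  0.16198572]
top [410 225  10  13  64] [ 0.48253583 -0.1697634   0.15096279] [ 0.47345798 -0.17789597  0.13933204] [ 0.49146378 -0.16473108  0.15853989]
```

View pics/lift.png

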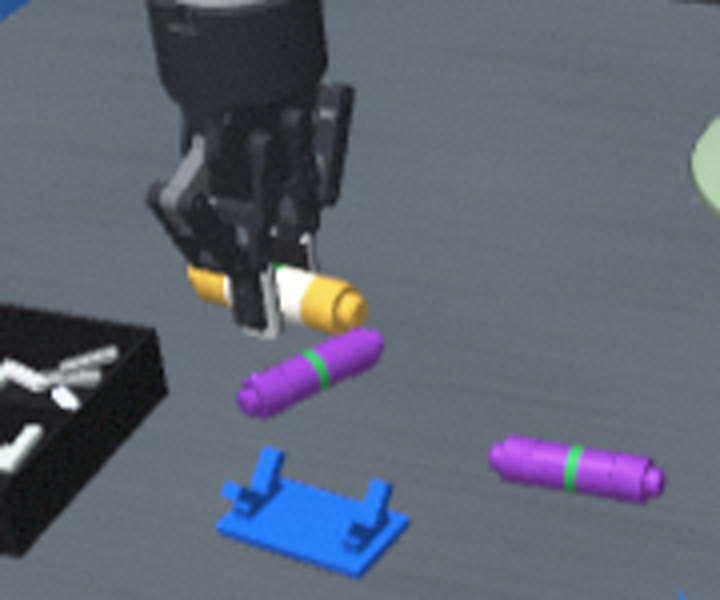

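The lift worked: the fuse is level and central in the grip, and its cradle is empty at about (310,520) in the crop. Next I'll carry it over the holder.

```bash
python3 plan.py 16 .55 .1025 .16 104.9
```

```text
[20.1  1.7 -0.6] [ 0.    0.   -1.47]
[20.1  2.2 -0.6] [ 0.    0.   -1.47]
[20.   2.7 -0.6] [ 0.    0.   -1.47]
[19.9  3.2 -0.6] [ 0.    0.   -1.47]
[19.8  3.7 -0.6] [ 0.    0.   -1.47]
[19.7  4.2 -0.6] [ 0.    0.   -1.47]
[19.6  4.7 -0.6] [ 0.    0.   -1.47]
[19.5  5.2 -0.6] [ 0.    0.   -1.47]
[19.4  5.7 -0.6] [ 0.    0.   -1.47]
[19.2  6.2 -0.6] [ 0.    0.   -1.47]
[19.   6.7 -0.6] [ 0.    0.   -1.47]
[18.9  7.2 -0.6] [ 0.    0.   -1.47]
[18.7  7.7 -0.6] [ 0.    0.   -1.47]
[18.5  8.2 -0.6] [ 0.    0.   -1.47]
[18.2  8.6 -0.6] [ 0.    0.   -1.47]
[18.   9.1 -0.6] [ 0.    0.   -1.47]
```

```bash
python3 -m crank '.01 .020 .0017 -.0005 0 0 -1.47; .01 .020 .0022 -.0005 0 0 -1.47; .01 .020 .0027 -.0005 0 0 -1.47; .01 .020 .0032 -.0005 0 0 -1.47; .01 .020 .0037 -.0005 0 0 -1.47; .01 .020 .0042 -.0005 0 0 -1.47; .01 .0196 .0047 -.0005 0 0 -1.47; .01 .0195 .0052 -.0005 0 0 -1.47'
python3 -m crank '.01 .0194 .0057 -.0005 0 0 -1.47; .01 .0192 .0062 -.0005 0 0 -1.47; .01 .019 .0067 -.0005 0 0 -1.47; .01 .019 .0072 -.0005 0 0 -1.47; .01 .0187 .0077 -.0005 0 0 -1.47; .01 .0185 .0082 -.0005 0 0 -1.47; .01 .0182 .0086 -.0005 0 0 -1.47; .01 .018 .009 -.0005 0 0 -1.47'
python3 plan.py 1 .55 .1025 .13 104.9
python3 - <<'E'
from h import *
for n in('scene','top'):
    f=grab(n); save(f,n+'h.png',(310,190,500,330) if n=='scene' else (140,130,310,270),4)
E
```

```text
clock: 5.68
position: [0.5118, -0.0535, 0.1524]
tool_rot: [-3.14, -0.0, 1.627]
force: [0.8, -0.1, -1.5]
grip_width: 0.0244
finger_force: 59.0
clock: 6.35
position: [0.5489, 0.1036, 0.1562]
tool_rot: [-3.14, -0.0, 1.832]
force: [-0.0, -0.2, -1.5]
grip_width: 0.0241
finger_force: 59.0
[-1.4  0.8 26.2] [-0.11 -0.    0.09]
```

View pics/sceneh.png

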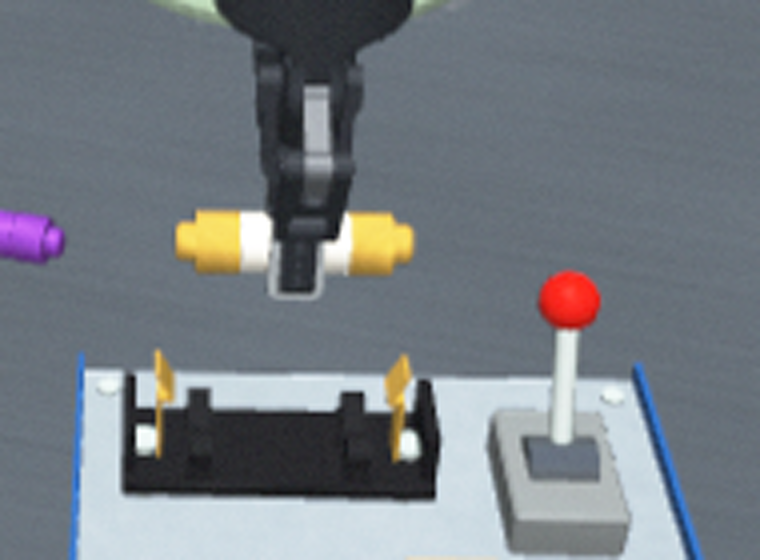

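View pics/toph.png

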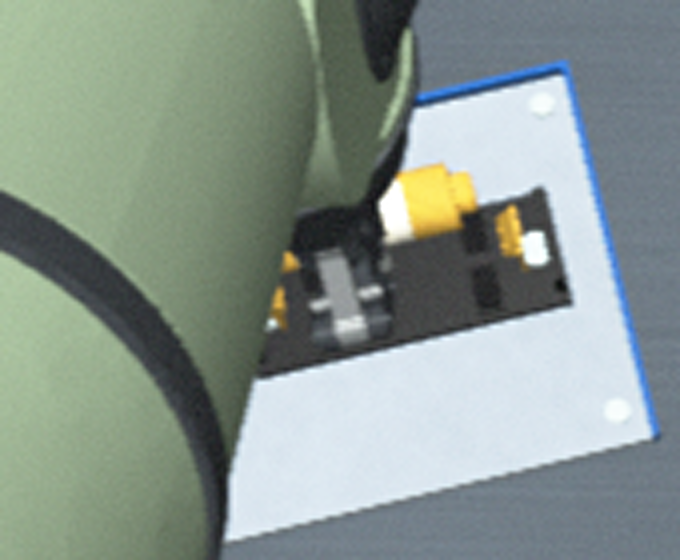

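The scene crop shows the fuse level and parallel above the holder, at crop (176–414,242), with the clips at x 160 and 400. I'll correct by about 1 mm, go down to just above the clips and check the gaps at the ends.

```bash
python3 -m crank '.01 -.0014 .0008 .005 0 0 0; .01 0 0 .01 0 0 0; .01 0 0 .01 0 0 0; .01 0 0 .008 0 0 0; .01 0 0 .005 0 0 0; .01 0 0 0 0 0 0; .01 0 0 0 0 0 0; .01 0 0 0 0 0 0'
cat > ends.py <<'E'
from h import *
s=telemetry.observe(); p=np.array(s['position']); print(p,s['tool_rot'],s['force'])
f=grab('scene'); P=cloud(f); P[f['depth']<=0]=9; hsv=cv2.cvtColor(f['pixels'],cv2.COLOR_RGB2HSV); H,S=hsv[...,0],hsv[...,1]
a=np.radians(14.9); X=np.array([np.cos(a),np.sin(a)]); Y=np.array([-np.sin(a),np.cos(a)])
Q=np.stack([(P[...,:2]-[.55,.1025])@X,(P[...,:2]-[.55,.1025])@Y,P[...,2]],-1)
br=(H>12)&(H<32)&(S>100)&(np.abs(Q[...,0])<.04)&(np.abs(Q[...,1])<.08)
k,lab,st,ce=cv2.connectedComponentsWithStats(br.astype(np.uint8))
for i in range(1,k):
    if st[i,4]>15:
        q=Q[lab==i]*1e3; print(st[i],'x',np.percentile(q[:,0],[5,50,95]).round(1),'y',np.percentile(q[:,1],[2,50,98]).round(1),'z',np.percentile(q[:,2],[2,50,98]).round(1))
bk=(f['pixels'].max(-1)<60)&(np.abs(Q[...,0])<.04)&(np.abs(Q[...,1])<.08)&(Q[...,2]>.02)&(Q[...,2]<.075); q=Q[bk]*1e3
print('carrier x',np.percentile(q[:,0],[1,99]),'y',np.percentile(q[:,1],[1,99]))
E
python3 ends.py
```

```text
clock: 7.12
position: [0.5508, 0.1015, 0.1196]
tool_rot: [3.141, 0.0, 1.831]
force: [-0.0, 0.4, -0.8]
grip_width: 0.0243
finger_force: 59.1
[0.55076526 0.10147907 0.11955494] [3.14115929e+00 4.42498568e-05 1.83099923e+00] [-0.03996311  0.39114689 -0.75426339]
[352 261  16  15 199] x [-2.2  7.5 13.1] y [-49.6 -36.3 -24.9] z [109.3 121.1 127.9]
[394 262  16  14 177] x [-1.5  7.7 13.4] y [21.3 31.2 45. ] z [110.2 121.3 127.9]
[349 278   4  27  61] x [-13.2   4.1   9.9] y [-54.1 -52.1 -48.6] z [38.1 75.3 87.2]
[406 279   6  27  85] x [-5.2  5.4  9.7] y [45.1 49.7 52. ] z [40.7 75.  87.3]
carrier x [-21.67124128  27.12353687] y [-65.87415088  65.4282963 ]
```

```bash
python3 -m crank '.01 .001 .0005 .003 0 0 0; .01 0 0 .005 0 0 0; .01 0 0 .005 0 0 0; .01 0 0 .005 0 0 0; .01 0 0 .005 0 0 0; .01 0 0 .004 0 0 0; .01 0 0 .003 0 0 0; .01 0 0 .002 0 0 0' 70
python3 -m crank '.01 0 0 .001 0 0 0; .01 0 0 .001 0 0 0; .01 0 0 .001 0 0 0; .01 0 0 .001 0 0 0; .01 0 0 0 0 0 0; .01 0 0 0 0 0 0; .01 0 0 0 0 0 0; .01 0 0 0 0 0 0'; python3 ends.py
```

```text
clock: 7.83
position: [0.5509, 0.1026, 0.0871]
tool_rot: [3.142, 0.0, 1.831]
force: [-1.3, 0.3, 7.5]
grip_width: 0.0236
finger_force: 71.0
clock: 8.5
position: [0.5511, 0.1027, 0.0834]
tool_rot: [3.141, 0.0, 1.831]
force: [3.2, 1.4, -0.8]
grip_width: 0.0241
finger_force: 70.8
[0.55110814 0.1027377  0.08339038] [3.14089763e+00 1.13254830e-04 1.83127393e+00] [ 3.21881976  1.41079334 -0.77747571]
[348 278  19  21 239] x [-3.7  7.6 13.3] y [-55.8 -38.7 -25. ] z [54.9 83.8 92. ]
[393 278  21  28 266] x [-5.4  7.4 13.5] y [22.2 36.3 53.9] z [41.5 83.1 91.3]
carrier x [-21.29103118  27.09157447] y [-65.89557139  65.43041584]
```

```bash
python3 -m crank '.01 0 0 .0005 0 0 0; .01 0 0 .0005 0 0 0; .01 0 0 .0005 0 0 0; .01 0 0 .0005 0 0 0; .01 0 0 .0005 0 0 0; .01 0 0 .0005 0 0 0; .01 0 0 0 0 0 0; .01 0 0 0 0 0 0'
```

```text
clock: 9.22
position: [0.5506, 0.1026, 0.0801]
tool_rot: [-3.141, 0.0, 1.831]
force: [0.5, -0.1, 0.6]
grip_width: 0.024
finger_force: 70.8
```

```bash
python3 -m crank '.01 0 0 .0005 0 0 0; .01 0 0 .0005 0 0 0; .01 0 0 .0005 0 0 0; .01 0 0 .0005 0 0 0; .01 0 0 .0005 0 0 0; .01 0 0 .0005 0 0 0; .01 0 0 0 0 0 0; .01 0 0 0 0 0 0'
```

```text
clock: 9.88
position: [0.5508, 0.1027, 0.0772]
tool_rot: [-3.142, 0.0, 1.831]
force: [0.7, 0.4, 0.3]
grip_width: 0.0238
finger_force: 70.8
```

```bash
python3 -m crank '.01 0 0 .0004 0 0 0; .01 0 0 .0004 0 0 0; .01 0 0 .0004 0 0 0; .01 0 0 .0004 0 0 0; .01 0 0 .0004 0 0 0; .01 0 0 0 0 0 0; .01 0 0 0 0 0 0; .01 0 0 0 0 0 0'
```

```text
clock: 10.55
position: [0.5508, 0.1027, 0.0753]
tool_rot: [3.142, 0.0, 1.831]
force: [0.0, 0.2, 1.7]
grip_width: 0.0241
finger_force: 70.8
```

```bash
python3 -m crank '.01 0 0 .0004 0 0 0; .01 0 0 .0004 0 0 0; .01 0 0 .0004 0 0 0; .01 0 0 .0004 0 0 0; .01 0 0 .0004 0 0 0; .01 0 0 0 0 0 0; .01 0 0 0 0 0 0; .01 0 0 0 0 0 0'
```

```text
clock: 11.22
position: [0.5508, 0.1027, 0.0732]
tool_rot: [-3.142, 0.0, 1.831]
force: [0.9, 0.5, 0.2]
grip_width: 0.0239
finger_force: 70.8
```

```bash
python3 -m crank '.01 0 0 .0003 0 0 0; .01 0 0 .0003 0 0 0; .01 0 0 .0003 0 0 0; .01 0 0 .0003 0 0 0; .01 0 0 .0003 0 0 0; .01 0 0 0 0 0 0; .01 0 0 0 0 0 0; .01 0 0 0 0 0 0'
```

```text
clock: 11.88
position: [0.5507, 0.1027, 0.0717]
tool_rot: [-3.141, 0.0, 1.831]
force: [1.0, 0.8, -0.9]
grip_width: 0.0238
finger_force: 70.7
```

```bash
python3 ends.py
python3 - <<'E'
from h import *
save(grab('scene'),'ins1.png',(330,240,430,320),7)
E
```

```text
[0.55070843 0.10267397 0.07166718] [-3.14140732e+00  5.36399054e-05  1.83128123e+00] [ 1.04975438  0.84973545 -0.86059393]
[348 278  19  27 245] x [-4.1  7.3 12.8] y [-55.7 -38.4 -24.6] z [42.9 73.5 85.9]
[393 279  21  27 268] x [-5.8  7.1 13.1] y [21.7 36.8 53.3] z [42.2 73.8 86.5]
carrier x [-18.32236071  27.29132577] y [-65.92744095  65.44154371]
```

View pics/ins1.png

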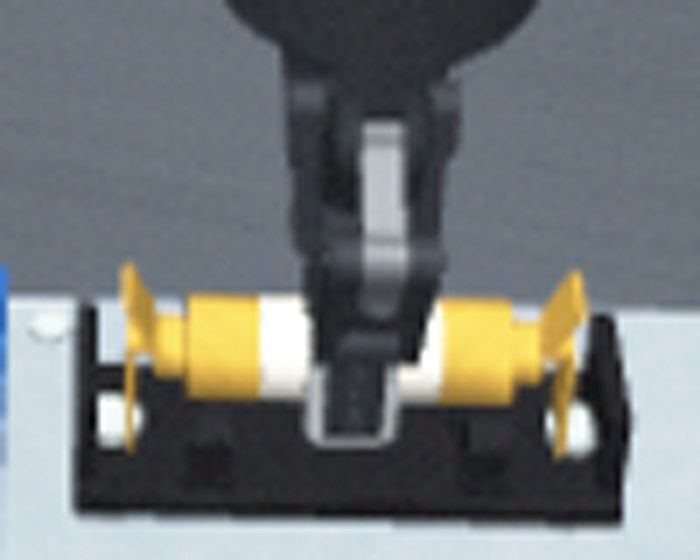

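The fuse is level between the two clips at crop y about 345, with both noses resting on the stubs and no build-up of force. I'll keep going down in small steps.

```bash
python3 -m crank '.01 0 0 .0003 0 0 0; .01 0 0 .0003 0 0 0; .01 0 0 .0003 0 0 0; .01 0 0 .0003 0 0 0; .01 0 0 0 0 0 0; .01 0 0 0 0 0 0; .01 0 0 0 0 0 0; .01 0 0 0 0 0 0'
```

```text
clock: 12.65
position: [0.5507, 0.1027, 0.0705]
tool_rot: [-3.141, 0.0, 1.831]
force: [-0.4, 0.1, -2.9]
grip_width: 0.0236
finger_force: 70.5
```

```bash
python3 -m crank '.01 0 0 .0003 0 0 0; .01 0 0 .0003 0 0 0; .01 0 0 .0003 0 0 0; .01 0 0 .0003 0 0 0; .01 0 0 0 0 0 0; .01 0 0 0 0 0 0; .01 0 0 0 0 0 0; .01 0 0 0 0 0 0'
```

```text
clock: 13.32
position: [0.5507, 0.1027, 0.0693]
tool_rot: [-3.141, -0.0, 1.831]
force: [-0.1, 1.4, -6.4]
grip_width: 0.0239
finger_force: 70.2
```

```bash
python3 -m crank '.01 0 0 .0003 0 0 0; .01 0 0 .0003 0 0 0; .01 0 0 .0003 0 0 0; .01 0 0 .0003 0 0 0; .01 0 0 0 0 0 0; .01 0 0 0 0 0 0; .01 0 0 0 0 0 0; .01 0 0 0 0 0 0'
```

```text
clock: 13.98
position: [0.5509, 0.1026, 0.0683]
tool_rot: [3.141, 0.0, 1.831]
force: [0.3, 0.3, -1.3]
grip_width: 0.024
finger_force: 70.3
```

```bash
python3 -m crank '.01 0 0 .0003 0 0 0; .01 0 0 .0003 0 0 0; .01 0 0 0 0 0 0; .01 0 0 0 0 0 0; .01 0 0 0 0 0 0; .01 0 0 0 0 0 0; .01 0 0 0 0 0 0; .01 0 0 0 0 0 0'; python3 ends.py
```

```text
clock: 14.65
position: [0.5511, 0.1027, 0.0678]
tool_rot: [3.141, 0.0, 1.831]
force: [4.3, 0.6, 5.2]
grip_width: 0.024
finger_force: 70.9
[0.55111169 0.10269445 0.0677843 ] [3.14086345e+00 9.39982022e-05 1.83120696e+00] [4.31823641 0.5792416  5.167366  ]
[349 278  18  27 248] x [-4.1  7.7 13.5] y [-54.  -38.4 -24.5] z [38.7 70.3 86.4]
[393 279  19  27 278] x [-4.4  7.4 13.3] y [21.7 37.  51.4] z [41.5 70.2 85.6]
carrier x [-18.16610784  27.29948941] y [-65.94139083  65.48150487]
```

```bash
python3 -m crank '.01 0 0 .0003 0 0 0; .01 0 0 .0003 0 0 0; .01 0 0 0 0 0 0; .01 0 0 0 0 0 0; .01 0 0 0 0 0 0; .01 0 0 0 0 0 0; .01 0 0 0 0 0 0; .01 0 0 0 0 0 0'
```

```text
clock: 15.37
position: [0.5513, 0.1028, 0.0675]
tool_rot: [3.14, -0.0, 1.831]
force: [1.8, 0.2, 13.2]
grip_width: 0.0235
finger_force: 72.1
```

The clips are back at their rest positions and the force is rising against the saddles, so the fuse is home. I'll ease off, open the fingers and check.

```bash
python3 -m crank '.01 0 0 -.0005 0 0 0; .01 0 0 0 0 0 0; .02 0 0 0 0 0 0; .026 0 0 0 0 0 0; .03 0 0 0 0 0 0; .036 0 0 0 0 0 0; .045 0 0 0 0 0 0; .05 0 0 0 0 0 0'
python3 -m crank '.05 0 0 -.005 0 0 0; .05 0 0 -.01 0 0 0; .05 0 0 -.015 0 0 0; .05 0 0 -.02 0 0 0; .05 0 0 -.025 0 0 0; .05 0 0 -.025 0 0 0; .05 0 0 -.015 0 0 0; .05 0 0 0 0 0 0'; python3 ends.py
python3 - <<'E'
from h import *
save(grab('scene'),'ins2.png',(320,190,480,310),5)
E
```

```text
clock: 16.03
position: [0.5503, 0.1026, 0.0672]
tool_rot: [-3.141, -0.0, 1.831]
force: [-0.3, 0.7, -0.2]
grip_width: 0.05
finger_force: 0.0
clock: 16.7
position: [0.5521, 0.1028, 0.1865]
tool_rot: [3.137, -0.0, 1.831]
force: [-0.2, -0.5, 0.2]
grip_width: 0.05
finger_force: 0.0
[0.55207726 0.10282662 0.18646082] [ 3.13667091e+00 -4.08356587e-04  1.83096276e+00] [-0.20305785 -0.54451436  0.18886286]
[349 278  18  27 244] x [-4.8  7.8 13.5] y [-54.  -38.3 -24.4] z [39.  70.7 86.1]
[393 279  19  27 275] x [-5.   7.1 13.6] y [21.9 37.2 51.5] z [42.9 70.2 86.3]
carrier x [-18.25241684  27.4817048 ] y [-65.95112335  65.36011584]
```

View pics/ins2.png

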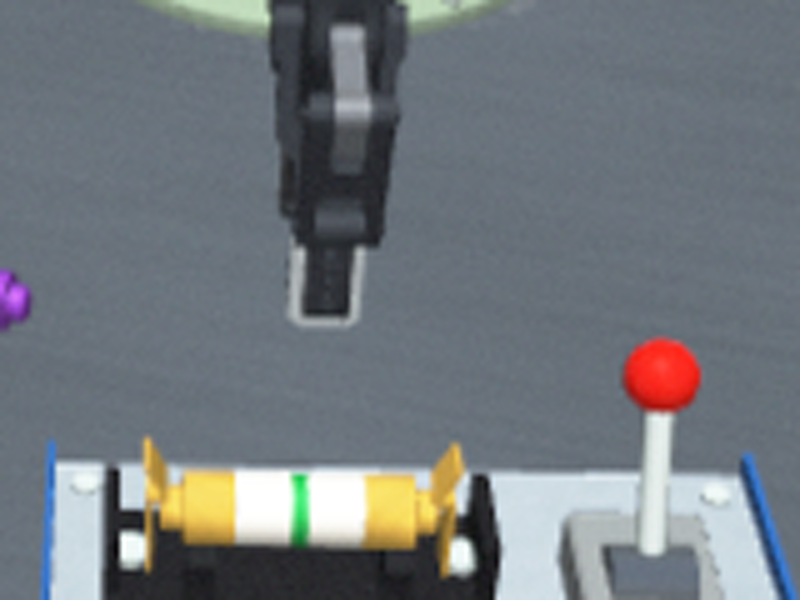

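The fuse lies home: the green band is at crop (300,508), midway between the carrier ends, and both clips are upright over the stubs. Next is the lever. I'll close the fingers and go behind the ball on the -x side.

```bash
python3 plan.py 6 .4358 .2014 .1865 104.9|tail -1; python3 -m crank '.03 .020 -.014 0 0 0 0; .01 .020 -.014 0 0 0 0; 0 .020 -.014 0 0 0 0; 0 .020 -.014 0 0 0 0; 0 .020 -.014 0 0 0 0; 0 .020 -.014 0 0 0 0; 0 .005 -.004 0 0 0 0; 0 0 0 0 0 0 0' 30; python3 plan.py 8 .4358 .2014 .098 104.9
```

```text
[ 20.8 -14.3  -0.5] [ 0.01 -0.    0.01]
clock: 17.47
position: [0.4321, 0.2018, 0.1821]
tool_rot: [-3.14, -0.0, 1.834]
force: [0.6, -0.7, -0.1]
grip_width: 0.0
finger_force: 0.0
[-0.2  0.4 10.5] [-0.01 -0.    0.02]
[-0.2  0.4 10.5] [-0.01 -0.    0.02]
[-0.2  0.4 10.5] [-0.01 -0.    0.02]
[-0.2  0.4 10.5] [-0.01 -0.    0.02]
[-0.2  0.4 10.5] [-0.01 -0.    0.02]
[-0.2  0.4 10.5] [-0.01 -0.    0.02]
[-0.2  0.4 10.5] [-0.01 -0.    0.02]
[-0.2  0.4 10.5] [-0.01 -0.    0.02]
```

```bash
python3 -m crank '0 0 0 .012 0 0 0; 0 0 0 .014 0 0 0; 0 0 0 .014 0 0 0; 0 0 0 .014 0 0 0; 0 0 0 .014 0 0 0; 0 0 0 .010 0 0 0; 0 0 0 .006 0 0 0; 0 0 0 0 0 0 0'
python3 -m crank '0 0 .008 0 0 0 0; 0 0 .010 0 0 0 0; 0 0 .010 0 0 0 0; 0 0 .010 0 0 0 0; 0 0 .010 0 0 0 0; 0 0 .010 0 0 0 0; 0 0 .010 0 0 0 0; 0 0 .007 0 0 0 0'
python3 - <<'E'
from h import *
for n in ('scene','top'):
    f=grab(n); P=cloud(f); P[f['depth']<=0]=9; hsv=cv2.cvtColor(f['pixels'],cv2.COLOR_RGB2HSV); H,S=hsv[...,0],hsv[...,1]
    m=((H<8)|(H>172))&(S>150)&(np.hypot(P[...,0]-.517,P[...,1]-.223)<.06)&(P[...,2]>.06)&(P[...,2]<.14); q=P[m]
    print(n,m.sum(),q.mean(0) if len(q) else 0)
E
```

```text
clock: 18.13
position: [0.4336, 0.2, 0.0975]
tool_rot: [-3.14, 0.001, 1.83]
force: [0.3, -0.5, -0.8]
grip_width: 0.0001
finger_force: 0.0
clock: 18.8
position: [0.5078, 0.2206, 0.099]
tool_rot: [3.14, -0.0, 1.831]
force: [-0.7, -0.5, 1.1]
grip_width: -0.0002
finger_force: 0.4
scene 188 [0.53905586 0.22597685 0.11123195]
top 0 0
```

```bash
cat > ball.py <<'E'
from h import *
f=grab('scene'); P=cloud(f); P[f['depth']<=0]=9; hsv=cv2.cvtColor(f['pixels'],cv2.COLOR_RGB2HSV); H,S=hsv[...,0],hsv[...,1]
m=((H<8)|(H>172))&(S>150)&(np.hypot(P[...,0]-.525,P[...,1]-.223)<.07)&(P[...,2]>.06)&(P[...,2]<.14); q=P[m]
r=np.linalg.lstsq(np.c_[2*q,np.ones(len(q))],(q**2).sum(1),rcond=None)[0][:3]
d=r[:2]-[.55,.1025]; print('ball',r,'boxX',d@[.9664,.2571],'boxY',d@[-.2571,.9664])
E
python3 -m crank '0 0 .004 0 0 0 0; 0 0 .004 0 0 0 0; 0 0 .003 0 0 0 0; 0 0 .003 0 0 0 0; 0 0 .002 0 0 0 0; 0 0 .002 0 0 0 0; 0 0 .001 0 0 0 0; 0 0 0 0 0 0 0'; python3 ball.py
```

```text
clock: 19.57
position: [0.5245, 0.225, 0.0985]
tool_rot: [3.142, 0.0, 1.831]
force: [-0.1, -0.8, -0.5]
grip_width: 0.0005
finger_force: 0.0
ball [0.54995164 0.23059697 0.09913509] boxX 0.0328869960234313 boxY 0.12380534240696155
```

```bash
python3 -m crank '0 0 .001 0 0 0 0; 0 0 .001 0 0 0 0; 0 0 .001 0 0 0 0; 0 0 .001 0 0 0 0; 0 0 .001 0 0 0 0; 0 0 0 0 0 0 0; 0 0 0 0 0 0 0; 0 0 0 0 0 0 0'; python3 ball.py
```

```text
clock: 20.28
position: [0.5288, 0.2262, 0.0984]
tool_rot: [-3.141, 0.0, 1.831]
force: [-5.9, -2.0, -0.2]
grip_width: 0.0001
finger_force: 2.6
ball [0.55390506 0.2314815  0.09701334] boxX 0.03693499676937561 boxY 0.12364373108012908
```

```bash
python3 -m crank '0 0 .001 0 0 0 0; 0 0 .001 0 0 0 0; 0 0 .001 0 0 0 0; 0 0 .001 0 0 0 0; 0 0 0 0 0 0 0; 0 0 0 0 0 0 0; 0 0 0 0 0 0 0; 0 0 0 0 0 0 0'; python3 ball.py
```

```text
clock: 21.0
position: [0.5297, 0.2264, 0.098]
tool_rot: [-3.134, 0.0, 1.831]
force: [-24.9, -6.4, 16.6]
grip_width: -0.0004
finger_force: 13.4
ball [0.55442189 0.23176179 0.09777061] boxX 0.037506517762501954 boxY 0.123781724760284
```

The lever is against its stop: the force rises while the ball stays put. I'll back off the way I came, go up and check.

```bash
python3 -m crank '0 0 -.006 0 0 0 0; 0 0 -.008 0 0 0 0; 0 0 -.010 0 0 0 0; 0 0 -.010 0 0 0 0; 0 0 -.010 0 0 0 0; 0 0 -.010 0 0 0 0; 0 0 -.005 0 0 0 0; 0 0 0 0 0 0 0'
python3 -m crank '0 0 0 -.01 0 0 0; 0 0 0 -.02 0 0 0; 0 0 0 -.02 0 0 0; 0 0 0 -.02 0 0 0; 0 0 0 -.02 0 0 0; 0 0 0 -.01 0 0 0; 0 0 0 0 0 0 0; 0 0 0 0 0 0 0'; python3 ball.py; python3 ends.py
python3 - <<'E'
from h import *
save(grab('scene'),'end.png',(140,180,500,360),2.2)
E
```

```text
clock: 21.72
position: [0.4755, 0.212, 0.0987]
tool_rot: [3.141, -0.0, 1.831]
force: [-0.3, 0.4, 0.3]
grip_width: 0.0001
finger_force: 0.0
clock: 22.38
position: [0.4764, 0.2124, 0.1988]
tool_rot: [3.14, -0.0, 1.831]
force: [-0.4, 0.6, -0.1]
grip_width: 0.0004
finger_force: 0.0
ball [0.555673   0.23141717 0.09874986] boxX 0.03862699504821526 boxY 0.12312702450422047
[0.47603237 0.21218441 0.19814125] [-3.14141478e+00  4.05646682e-05  1.83134530e+00] [0.12643016 1.27374041 0.03774936]
[349 278  18  27 243] x [-3.3  7.7 13.5] y [-54.  -38.3 -24.5] z [39.2 70.4 86. ]
[393 279  19  27 270] x [-4.7  7.7 14. ] y [22.2 37.2 51.5] z [40.9 70.4 86.6]
carrier x [-18.73170669  27.11176487] y [-65.90725226  65.40737375]
```

View pics/end.png

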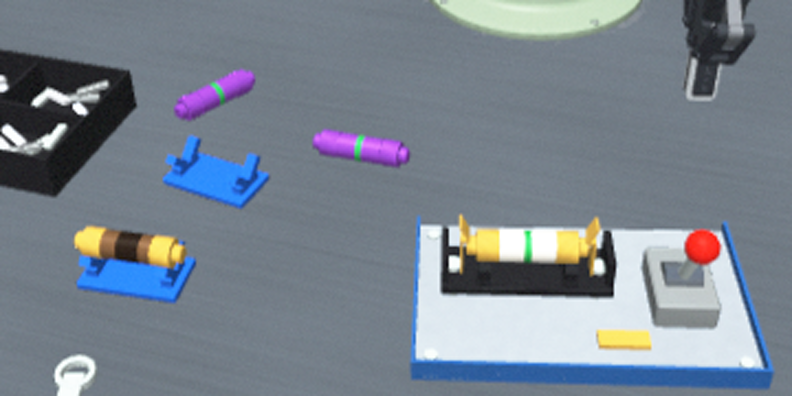

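The fuse is seated at (527,245), the lever is thrown with its ball at (702,247), the scorched fuse is still in its cradle at (130,245), and the gripper touches nothing.

```bash
python3 -c "
from workcell import bot
print(bot.job_done())"
```

```text
the job is handed in; nothing more can be done
None
```

I handed the job in at about 22 s of the 64 s allowed, with no verdict returned: the camera shows the good fuse home under both clips, the isolator lever thrown to its stop, the scorched fuse still in its cradle and the gripper clear.

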